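# Fit the retaining ring on a mixer shaft

### The arm

A 6-joint arm with a two-finger parallel gripper is mounted at the origin on the work surface. World frame = base frame: x ahead of the robot, y to its left, z up, the work surface at z = 0. Lengths are in m, angles in rad, forces in N, time in s.
With the tool pointing down it reaches from about 0.275 to 0.825 m from the base axis. Payload 4.9 kg.
Tool frame: the origin (TCP) lies at the very end of the fingers, on their centre line; the grasp point (between the pads) lies 19 mm behind it; z points along the fingers, y is the line along which they close (so a half turn about z gives the same grasp; the last joint's range is limited). The gripper opens to 85 mm and grips with 20 to 120 N. Pads are 22 mm wide; open, the fingers measure 114 mm over their backs; the gripper's body (76 mm by 85 mm) begins 54 mm behind the grasp point. The pads swing forward as they close: fully open they stand 13 mm farther back than shut.
Start: joints at [-1.385, 0.326, -0.193, 1.052, 0, 1.437], TCP at [0.173, -0.522, 0.203] pointing down, gripper open.
Joint ranges: [-2.65, 2.65], [-0.97, 1.79], [-1.3, 1.35], [-1.93, 2.1], [-1.47, 1.37], [-3.14, 3.14]. Speed limits (rad/s): [2.57, 2.57, 3.14, 3.14, 3.14, 3.14].

### API

Orientations are given as a unit quaternion [x, y, z, w].
In Python, from rig import robot gives the robot as it stands.
- The arm moves only by the shell command python3 -m jog 'ROWS' [FORCE]. ROWS is a JSON object of lists of equal length, an entry for each row: "claw": the closure, from -1 (fully open) to 1 (shut); "dp": the shift along the world's x, y, z normalised to -1 to 1, where 1 is 0.02 m, a list of three; "rotation": the turn, a rotation vector about the world's x, y, z normalised to -1 to 1, where 1 is 0.08 rad, a list of three. A call has 1 to 20 rows; each row shifts and turns the commanded pose from where the row before left it; what a row does not reach is not made up. A row lasts 1/10 s, in which the tool goes at most 50 mm and 8.59 degrees, less where a joint would pass 70% of its speed; a pose out of reach is approached as far as the arm can. A call with a number of a shift or a turn outside -1 to 1 is refused whole. A call with a gripper value outside its range is refused whole. The fingers move at their own pace and stop on an object; FORCE is the grip in N (left out, the last holds). Time passes only in rows, so rows that do not move let the fingers close. It gives the time, the measured TCP pose, the force, the opening and the grip force at its end, in the units of the state.
- robot.get_state(): the state, without advancing time (a new reading comes with each control period).
- robot.read_camera(name): name is "side" or "top"; returns a dict with "pixels" (384x512x3 uint8, blue, green, red), "mtx" (3x3 intrinsics, pixels), "rvec" (rotation vector, rad) and "tvec" (3), from world to camera coordinates, as OpenCV has them. Camera axes: x right, y down, z forward; pixel columns grow to the right and rows downward; lengths in m; the calibration is good to about 2 mm. A picture is of the moment at which its call begins. There is no depth.
- robot.close_job(): hands the job in; it is judged then, once.
The state is a dict: "time": time; "qpos": joint angles; "dq": joint speeds; "effort": joint torques, N m; "tool_pos": TCP position; "eef_rot": TCP orientation; "wrist_force": force on the tool from outside, world axes, zero at the start; "torque": the same for the moment, N m; "grip_width": opening from 0.0 (shut) to 1.0 (fully open); "grasp_force": force on a finger pad.
Only numpy, scipy, OpenCV 4.12 (cv2) and the standard library are available. Lean on these libraries where they do the work, as an engineer would, in place of code of your own. Each camera call takes 0.05 s, during which the arm holds its last target. There are 200 camera calls.

### The job

With the red-handled ring pliers, spread the retaining ring that lies ready on the pliers' stand, slide it over the upright mixer shaft, gently press the sprung brass collar down with it and let it close fully into the shaft's groove. Then hang the pliers back in their stand and leave everything else on the bench alone.

Things in the scene. Friction and masses are not known exactly. Their poses are not given: they have to be found in the camera images.
- stand: Blue-based holder, fixed, 100 x 70 x 12 mm. Two posts at its x = -25 and +25 mm carry the pliers' cross-bar in 14 mm slots that flare upwards (floors 75 mm, lips 84 mm over the bench). The ring lies round the x = -25 post, underside 27 mm up; lift it 60 mm straight up to clear the post. Origin on the bench under the pliers' pivot; x along the cross-bar, z up.
- stand_seat (a point): Where the pliers' pivot lies when they hang in the slots: 80 mm over the bench above the stand's origin.
- pliers: Upright spreading pliers, handles up, 110 mm tall, about 0.16 kg. Origin at the pivot; x along the cross-bar (62 x 12 x 10 mm), y the way the handles close, z up. The cross-bar hangs in the stand. Return springs push each handle out with 8 N at rest, 18 N at full squeeze with the ring, so they stay in a grip of any width below 61 mm and follow it. Turned as the stand is.
- pliers_handles (a point): Middle between the red handle ends, 48 mm above the pivot. The ends are rollers 12 mm thick, 22 mm long in x. At rest: 61 mm over their outsides, centres 46 mm above the pivot; fully squeezed: 26 mm and 52 mm. While squeezing in the stand rise with them (6 mm, plus whatever the pads themselves travel forward), or the pliers are pushed askew; in opening the reverse.
- pliers_tips (a point): Middle between the tips, 54 mm below the pivot. Each tip is an upright 5 mm pin between a foot plate and a shoulder, 17 mm long in x. At rest the tips stand in the ring's gap, together 20 mm wide, and pass up or down through it if centred. Squeezed to about 45 mm handle width they enter the ears' notches; squeezed further they spread the ring and carry it.
- jaw_l (a joint): Turn of the +y lever: 0 at rest, 0.35 rad at the stop (fully squeezed).
- jaw_r (a joint): Turn of the -y lever, coupled to jaw_l: 0 at rest, 0.35 rad at the stop.
- ring: Dark steel ring, 4 mm thick, 46 mm outside. Three inner prongs (back, and 42 degrees either side of the gap) reach to 13.2 mm from the centre when closed. The 27 mm gap between two notched ears faces +x. Origin at the centre of the underside, z up. In the stand its centre is 25 mm to the pivot's -x side; held spread, 24 mm to that side and 49 mm below the pivot, the back drooping 5 degrees.
- ring_l (a joint): Opening of the +y arm: 0 closed, 0.21 rad with the pliers at their stop. Then the ring clears the 30 mm shaft by about 1 mm if the shaft's axis lies 3 mm from the ring's centre towards the gap. Let go on the thick part of the shaft it stays part open; in the groove it closes and centres itself.
- ring_r (a joint): The same for the -y arm.
- mixer: White and grey bearing unit, fixed, base 120 x 110 x 14 mm, with an upright oiled shaft 30 mm thick. Origin on the bench on the shaft's axis, z up. Shaft top nominally 119 mm over the bench, its last 6 mm tapered to 20 mm. The shaft, with its groove and collar, stands up to 4.5 mm higher or lower than nominal; this is not measured and must be felt at the collar.
- mixer_groove (a point): Nominal lower edge of the shaft's groove, on the axis, 100 mm over the bench (true one up to 4.5 mm off). The groove is 24.8 mm thick and 8 mm tall, with 5 mm of full shaft above it below the taper.
- mixer_collar (a point): Nominal top of the sprung brass collar (37 mm wide), on the axis, 107 mm over the bench (true one up to 4.5 mm off, always 7 mm above the groove's lower edge until pressed). It gives at 2.7 N, adds 0.3 N per mm and stops hard after 9 mm. Press it 3 to 7 mm with the ring, then let the ring close; the collar then lifts it against the groove's upper edge.
- white_bottle: White plastic bottle, 68 mm wide, 130 mm tall; origin at its foot. A bystander, to be left alone.
- amber_bottle: Amber bottle with a black cap, 60 mm wide, 120 mm tall; origin at its foot. A bystander, to be left alone.
- green_jar: Green jar with a white lid, 64 mm wide, 75 mm tall; origin at its foot. A bystander, to be left alone.
- beaker: Glass beaker, 72 mm wide, 90 mm tall; origin at its foot. A bystander, to be left alone.
- screwdriver: Red-handled screwdriver, 170 mm, lying flat; a bystander, to be left alone.
- spanner: Spanner, 150 mm, lying flat; a bystander, to be left alone.

How it is judged:
On the way, in this order (a step that is already met when the one before it is completed fails the run):
1. the ring is held spread on the pliers, lifted off the stand's posts (z of ring in the frame of stand above 0.08 m and value of joint each of ring_l, ring_r above 0.12 rad and distance between ring and pliers below 0.07 m), for 0.2 s.
2. the ring has closed in the shaft's groove (horizontal distance between ring and mixer below 0.002 m and z of ring in the frame of mixer between 0.0945 and 0.1105 m and value of joint each of ring_l, ring_r below 0.05 rad and angle between ring's own z axis and vertical below 0.08 rad), for 0.2 s.
At the end, for the whole second after the job is handed in: The ring sits closed (arms within 0.05 rad), level (within 0.08 rad) and centred within 2 mm in the shaft's groove, at the groove's height; the pliers hang upright in their stand with the pivot within 8 mm of its seat; both are at rest and let go (all of step 2 and distance between pliers and stand_seat below 0.008 m and angle between pliers's own z axis and vertical below 0.15 rad and linear speed of each of pliers, ring below 0.01 m/s); the robot touches nothing.
It fails at once if the ring is forced against the shaft or collar with more than 25 N (contact force between ring and mixer above 25 N).
It fails at once if a bystander is shifted by more than 30 mm (distance of any of white_bottle, amber_bottle, green_jar, beaker, screwdriver, spanner from where it was at the start of the episode above 0.03 m).
It also fails if it takes over 54 s, if anything falls off the work surface, if the arm or the gripper's body presses on something with over 40 N, if the wrist force passes 120 N, or if a joint passes its speed limit or range.

## Working session

There is one attempt and no reset: what is moved stays moved. The work goes in short steps, Python scripts to look and compute and a shell command to move; the robot and the scene stay as the last step left them, time stands still between calls to the robot, and variables do not carry over. Pictures are saved under pics/ and viewed, at most 10 in all, crops included, and the job is handed in when it is done.

```bash
ls; mkdir -p pics
python3 - <<'E'
from rig import robot
import cv2,numpy as np
for n in("side","top"):
    c=robot.read_camera(n); cv2.imwrite(f"pics/{n}0.png",c["pixels"]); 
    R=cv2.Rodrigues(np.array(c["rvec"]))[0]; print(n,np.round(c["mtx"],1).tolist(),np.round(-R.T@np.array(c["tvec"]).ravel(),3),np.round(R,2).tolist())
print(robot.get_state())
E
```

```text
pics
side [[479.4, 0.0, 255.8], [0.0, 479.4, 190.5], [0.0, 0.0, 1.0]] [ 1.241 -1.044  0.982] [[0.84, 0.54, -0.02], [0.3, -0.49, -0.82], [-0.45, 0.68, -0.57]]
top [[368.7, 0.0, 253.0], [0.0, 368.7, 194.3], [0.0, 0.0, 1.0]] [ 0.469 -0.011  1.063] [[-0.03, -1.0, -0.01], [-1.0, 0.03, -0.08], [0.08, 0.0, -1.0]]
{'time': 0.1, 'qpos': array([-1.38523031e+00,  3.26869211e-01, -1.93427066e-01,  1.05199374e+00,
        1.78987832e-05,  1.43657931e+00]), 'dq': array([ 0.00066111, -0.00167673,  0.00307168,  0.00236159,  0.00046661,
       -0.00069693]), 'effort': array([ 1.74076467e-03, -4.44240403e+01,  2.63037229e+01,  7.87493598e-03,
       -5.62842717e-05, -7.68519381e-07]), 'tool_pos': array([ 0.17280785, -0.52159163,  0.20270203]), 'eef_rot': array([ 9.87244287e-01,  1.59211057e-01, -1.02263461e-05, -7.46829269e-04]), 'wrist_force': array([-0.26665104, -0.41650707,  0.22655828]), 'torque': array([ 0.02125089, -0.02626155,  0.0070305 ]), 'grasp_force': 0.0, 'grip_width': 0.9998657681692703}
```

View pics/top0.png

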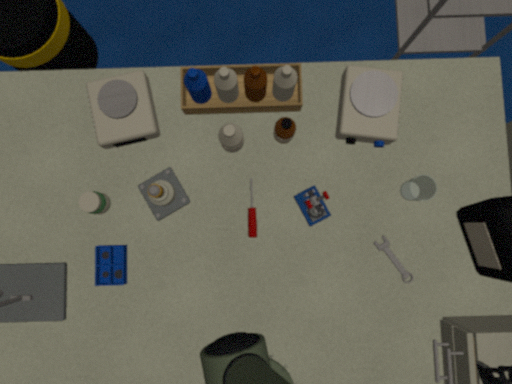

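View pics/side0.png

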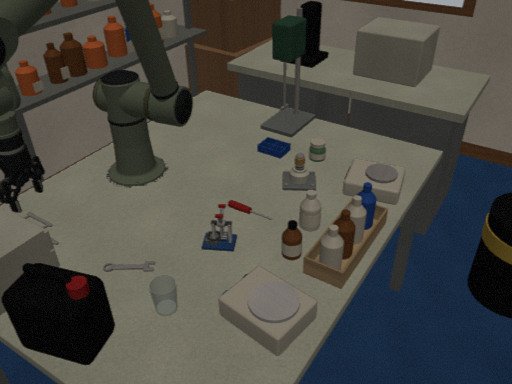

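The top view shows the pliers stand at about (313,205), the mixer at (163,193), the screwdriver at (252,210), and the bottles and jar farther off. The side view shows the pliers at (220,230) and the mixer at (299,175). Next I'll enlarge both.

Run:
```python
import cv2,numpy as np
t=cv2.imread("pics/top0.png");s=cv2.imread("pics/side0.png")
f=lambda im,u,v,w,h:cv2.convertScaleAbs(cv2.resize(im[v:v+h,u:u+w],(400,300),interpolation=cv2.INTER_CUBIC),alpha=1.5)
cv2.imwrite("pics/crop1.png",np.vstack([np.hstack([f(t,285,182,60,45),f(t,133,169,60,45)]),np.hstack([f(s,190,200,60,45),f(s,270,148,60,45)])]))
```

```text
(no output)
```

View pics/crop1.png

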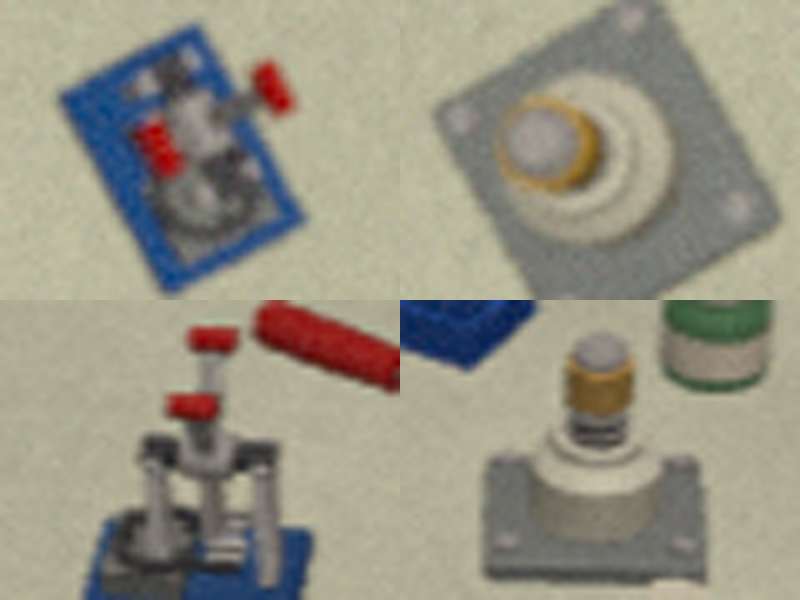

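The enlarged crops show:
- **Stand:** blue base corners near (62,95), (200,25), (303,220) and (170,293) in crop pixels, with the ring at its lower (-x) end, so yaw is about 28°.
- **Pliers:** red rollers at (160,150) and (272,88).
- **Mixer:** shaft top at about (543,140), plus a grey square plate.

Next come the numbers.

```bash
cat > h.py <<'E'
import cv2,numpy as np
from rig import robot
class Cam:
    def __init__(s,n):
        c=robot.read_camera(n); s.im=c["pixels"]; s.K=np.array(c["mtx"]); s.rv=np.array(c["rvec"],float).ravel(); s.t=np.array(c["tvec"],float).ravel()
        s.R=cv2.Rodrigues(s.rv)[0]; s.o=-s.R.T@s.t
    def ray(s,p): return (np.c_[np.atleast_2d(p),np.ones(len(np.atleast_2d(p)))]@np.linalg.inv(s.K).T)@s.R
    def plane(s,p,z): d=s.ray(p); return s.o+d*((z-s.o[2])/d[:,2])[:,None]
    def mask(s,lo,hi,roi):
        m=cv2.inRange(cv2.cvtColor(s.im,cv2.COLOR_BGR2HSV),lo,hi); k=np.zeros_like(m); u,v,w,h=roi; k[v:v+h,u:u+w]=255; return m&k
    def proj(s,P): return cv2.projectPoints(np.atleast_2d(np.asarray(P,float)),s.rv,s.t,s.K,None)[0].reshape(-1,2)
def tri(a,pa,b,pb):
    da,db=a.ray(pa)[0],b.ray(pb)[0]; da/=np.linalg.norm(da); db/=np.linalg.norm(db)
    x=np.linalg.lstsq(np.c_[da,-db],b.o-a.o,rcond=None)[0]; A,B=a.o+da*x[0],b.o+db*x[1]; return (A+B)/2,np.linalg.norm(A-B)
def blobs(m,k=2,amin=6):
    n,l,st,c=cv2.connectedComponentsWithStats(m); i=[j for j in range(1,n) if st[j,4]>=amin]; i.sort(key=lambda j:-st[j,4]); return [(c[j],st[j,4]) for j in i[:k]]
def rect(c,m,z):
    q=max(cv2.findContours(m,cv2.RETR_EXTERNAL,cv2.CHAIN_APPROX_NONE)[0],key=len).reshape(-1,2)
    return cv2.minAreaRect((c.plane(q,z)[:,:2]*1000).astype(np.float32))
E
python3 - <<'E'
from h import *
T,S=Cam("top"),Cam("side")
print("stand top",rect(T,T.mask((100,120,40),(130,255,255),(285,180,60,50)),.011),"side",rect(S,S.mask((100,120,40),(130,255,255),(195,225,50,30)),.006))
R=lambda c,r:blobs(c.mask((0,120,60),(6,255,255),r)|c.mask((174,120,60),(180,255,255),r))
a,b=R(T,(285,180,60,50)),R(S,(205,200,25,30)); print(a,b)
a.sort(key=lambda x:x[0][0]); b.sort(key=lambda x:x[0][1]) 
for i in(0,1):
  for j in(0,1): print(i,j,tri(T,a[i][0],S,b[j][0]))
for i in (0,1): print("plane",T.plane(a[i][0],.130))
hsv=cv2.cvtColor(T.im,cv2.COLOR_BGR2HSV); print("plate",hsv[205,150],hsv[213,170],"bench",hsv[215,135],"shaft",hsv[190,157],"brass",hsv[195,160], 'white',hsv[200,165])
hs=cv2.cvtColor(S.im,cv2.COLOR_BGR2HSV); print("side shaft",hs[154,300],"brass",hs[161,300])
for c,r in((T,(143,180,25,25)),(S,(290,148,25,25))): print("brass",blobs(c.mask((12,110,60),(25,255,255),r)))
E
```

```text
stand top ((519.9807739257812, -174.44924926757812), (93.81688690185547, 64.77349853515625), 26.18307113647461) side ((519.9119873046875, -173.25428771972656), (96.05592346191406, 70.18305206298828), 26.29255485534668)
[(array([308.55, 203.85]), np.int32(40)), (array([325.36666667, 194.53333333]), np.int32(30))] [(array([218.42857143, 215.39285714]), np.int32(28)), (array([221.47826087, 205.34782609]), np.int32(23))]
0 0 (array([ 0.51876536, -0.14773806,  0.12844353]), np.float64(0.0012375395253638173))
0 1 (array([ 0.51671838, -0.15559452,  0.09503373]), np.float64(0.008385119896732811))
1 0 (array([ 0.54197824, -0.18287978,  0.15988333]), np.float64(0.009173199988223581))
1 1 (array([ 0.5407895 , -0.19163435,  0.12872715]), np.float64(0.00018971390168456696))
plane [[ 0.51819019 -0.14788434  0.13      ]]
plane [[ 0.54061634 -0.19144569  0.13      ]]
plate [48 17 77] [35 19 81] bench [ 30  38 122] shaft [21 27 95] brass [ 18 195  64] white [ 24  46 112]
side shaft [21 26 98] brass [ 19 160  75]
brass [(array([158.90909091, 191.88636364]), np.int32(44))]
brass [(array([299.82142857, 160.92857143]), np.int32(56))]
```

```bash
cat > mx.py <<'E'
from h import *
def mixer():
    T,S=Cam("top"),Cam("side")
    for c,n,r in((T,"T",(130,160,65,65)),(S,"S",(278,168,45,24))):
        m=cv2.morphologyEx(c.mask((0,0,40),(180,30,98),r),cv2.MORPH_OPEN,np.ones((2,2)))
        print(n,"plate",rect(c,m,.013))
    # silhouette mid line of the brass, as a plane through camera and axis
    N=[];D=[]
    for c,r in((T,(143,180,25,25)),(S,(290,148,25,25))):
        m=c.mask((10,80,35),(26,255,255),r); q=max(cv2.findContours(m,cv2.RETR_EXTERNAL,cv2.CHAIN_APPROX_NONE)[0],key=len).reshape(-1,2).astype(float)
        x=np.array([.49,.26]);a,b=c.proj([[*x,.10],[*x,.12]]); d=(b-a)/np.linalg.norm(b-a); n=np.array([-d[1],d[0]])
        w=q@n; print("width px",np.ptp(w)+1,"scale",np.linalg.norm(c.proj([[*x,.10]])-c.proj([[x[0]+.01,x[1],.10]]))*3.7,len(q)); mid=(w.max()+w.min())/2
        p=q.mean(0); p=p+n*(mid-p@n)
        A=c.plane(p,.10)[0,:2]; B=c.o[:2]; e=(A-B)/np.linalg.norm(A-B); N.append([-e[1],e[0]]); D.append(np.dot(N[-1],A)); print("axis line through",A,"dir",e)
        far=(q@d); print("end far",c.plane(p+d*(far.max()-p@d),.107),"near",c.plane(p+d*(far.min()-p@d),.095))
    print("axis",np.linalg.solve(N,D))
mixer()
E
python3 mx.py
```

```text
T plate ((563.0153198242188, 245.3380584716797), (119.25352478027344, 109.66333770751953), 29.021039962768555)
S plate ((576.7101440429688, 239.02947998046875), (117.72254180908203, 119.58732604980469), 27.521390914916992)
width px 14.282805064047068 scale 14.19551111659503 59
axis line through [0.56617282 0.24696896] dir [0.35328036 0.9355175 ]
end far [[0.56704988 0.26520627 0.107     ]] near [[0.56517872 0.22927599 0.095     ]]
width px 10.112758710882531 scale 9.250862742518713 31
axis line through [0.57271549 0.23903813] dir [-0.46203012  0.88686423]
end far [[0.56376619 0.25538962 0.107     ]] near [[0.58305034 0.22001957 0.095     ]]
axis [0.567186   0.24965196]
```

```bash
cat > mx2.py <<'E'
from h import *
T,S=Cam("top"),Cam("side"); k=8
for c,n in((T,"top"),(S,"side")):
    c.im=np.mean([c.im]+[robot.read_camera(n)["pixels"] for _ in range(4)],0)
    c.up=lambda u,v,w,h,c=c:cv2.cvtColor(cv2.resize(c.im[v:v+h,u:u+w].astype(np.uint8),None,fx=k,fy=k,interpolation=cv2.INTER_CUBIC),cv2.COLOR_BGR2HSV)
pix=lambda q,u,v:(q.reshape(-1,2)+.5)/k-.5+[u,v]
big=lambda m:max(cv2.findContours(m,cv2.RETR_EXTERNAL,cv2.CHAIN_APPROX_NONE)[0],key=cv2.contourArea)
# plate
u,v=130,160; h=T.up(u,v,65,65); m=cv2.morphologyEx(cv2.inRange(h,(0,0,40),(180,28,100)),cv2.MORPH_OPEN,np.ones((9,9)))
P=T.plane(pix(cv2.convexHull(big(m)),u,v),.014)
r=cv2.minAreaRect((P[:,:2]*1000).astype(np.float32)); print("plate",r)
# brass
x=np.array([.564,.247]); N=[];D=[]
for c,(u,v,w,g) in((T,(145,178,24,26)),(S,(288,150,24,20))):
    m=cv2.inRange(c.up(u,v,w,g),(8,90,30),(28,255,255)); q=pix(big(m),u,v)
    a,b=c.proj([[*x,.09],[*x,.12]]); d=(b-a)/np.linalg.norm(b-a); n=np.array([-d[1],d[0]]); s=q@n; mid=(s.max()+s.min())/2; p=d*(b@d)+n*mid
    e=x-c.o[:2]; rng=np.linalg.norm(np.r_[x,.1]-c.o); print("width mm",np.ptp(s)*rng/c.K[0,0]*1e3)
    A=c.plane(p,.12)[0,:2]; f=(A-c.o[:2])/np.linalg.norm(A-c.o[:2]); N.append([-f[1],f[0]]); D.append(np.dot(N[-1],A))
    t=c.plane(p+d*((q@d).max()-b@d),.107)[0,:2]; print("line at",A,"dir",f,"far rim -> centre",t-.0185*f)
print("axis",np.linalg.solve(N,D))
out=[cv2.resize(c.im[v:v+g,u:u+w].astype(np.uint8),(400,400),interpolation=cv2.INTER_CUBIC) for c,(u,v,w,g) in((T,(130,165,60,60)),(S,(275,140,50,50)))]
cv2.imwrite("pics/m.png",cv2.convertScaleAbs(np.hstack(out),alpha=1.6))
E
python3 mx2.py
```

```text
plate ((566.243896484375, 247.97341918945312), (119.6453857421875, 109.5820083618164), 28.93915367126465)
width mm 38.42518469438973
line at [0.56536026 0.24652859] dir [0.35122063 0.93629272] far rim -> centre [0.56519796 0.24630953]
width mm 35.98882310073229
line at [0.56764558 0.24885036] dir [-0.46200747  0.88687603] far rim -> centre [0.5728642  0.23885895]
axis [0.56682331 0.25042881]
```

```bash
python3 -m jog '{"claw":[-1,-1,-1,-1,-1,-1,-1,-1,-1,-1,-1,-1,-1,-1,-1,-1,-1,-1,-1,-1],"dp":[[0.99,0.98,0],[0.99,0.98,0],[0.99,0.98,0],[0.99,0.98,0],[0.99,0.98,0],[0.99,0.98,0],[0.99,0.98,0],[0.99,0.98,0],[0.99,0.98,0],[0.99,0.98,0],[0.99,0.98,0],[0.99,0.98,0],[0.99,0.98,0],[0.99,0.98,0],[0.99,0.98,0],[0.99,0.98,0],[0.99,0.98,0],[0.99,0.98,0],[0,0,0],[0,0,0]],"rotation":[[0,0,0.44],[0,0,0.44],[0,0,0.44],[0,0,0.44],[0,0,0],[0,0,0],[0,0,0],[0,0,0],[0,0,0],[0,0,0],[0,0,0],[0,0,0],[0,0,0],[0,0,0],[0,0,0],[0,0,0],[0,0,0],[0,0,0],[0,0,0],[0,0,0]]}' 60; python3 -c "
from rig import robot
print(robot.get_state()['qpos'])"
```

```text
time: 2.8
tool_pos: [0.5293, -0.169, 0.2032]
eef_rot: [0.973, 0.229, -0.0, 0.0]
wrist_force: [-0.1, -0.3, -0.3]
grip_width: 0.997
grasp_force: 0.0
[-4.41647410e-01  3.37148507e-01 -1.77394982e-01  1.05670909e+00
 -4.40084731e-04  2.23812568e+00]
```

```bash
python3 -m jog '{"claw":[-1,-1,-1,-1,-1,-1,-1,-1,-0.8,-0.7,-0.6,-0.6,-0.6],"dp":[[0,-0.03,-0.8],[0,0,-0.9],[0,0,-0.9],[0,0,-0.9],[0,0,-0.9],[0,0,-0.5],[0,0,-0.2],[0,0,0],[0,0,0],[0,0,0],[0,0,0],[0,0,0],[0,0,0]],"rotation":[[0,0,0],[0,0,0],[0,0,0],[0,0,0],[0,0,0],[0,0,0],[0,0,0],[0,0,0],[0,0,0],[0,0,0],[0,0,0],[0,0,0],[0,0,0]]}' 60
python3 - <<'E'
from h import *
f=lambda im,u,v,w,h:cv2.convertScaleAbs(cv2.resize(im[v:v+h,u:u+w],(400,300),interpolation=cv2.INTER_CUBIC),alpha=1.6)
cv2.imwrite("pics/a.png",np.hstack([f(Cam("top").im,275,175,80,60),f(Cam("side").im,180,195,80,60)]))
E
```

```text
time: 4.1
tool_pos: [0.5295, -0.1699, 0.1016]
eef_rot: [0.974, 0.228, 0.0, 0.0]
wrist_force: [0.4, -0.5, 0.0]
grip_width: 0.799
grasp_force: 0.0
```

View pics/a.png

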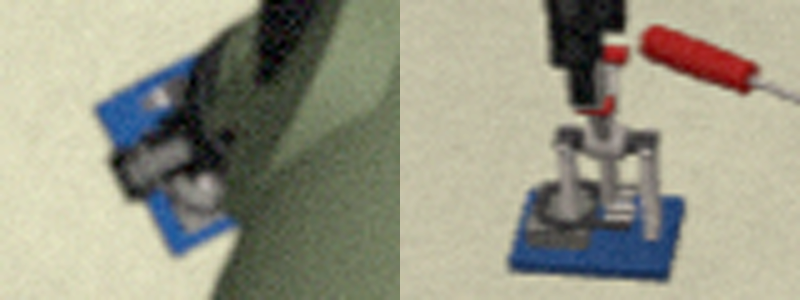

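The side view shows the near finger at u≈214–221 with its tip at v≈216.4, and the red roller's lower edge peeks out just below it, so the height needs checking.

Run:
```python
from h import *
S=Cam("side"); a=np.radians(26.5); X=np.array([np.cos(a),np.sin(a),0]);Y=np.array([-X[1],X[0],0]);c=np.array([.5295,-.1699,0])
for y in(-.034,-.049):
  for z in(.10,.11,.12): print("tip",y,z,S.proj(c+Y*y+[0,0,z]))
for z in(.126,.120): print("roller",z,S.proj(c-Y*.0245+[0,0,z]))
hs=cv2.cvtColor(S.im,cv2.COLOR_BGR2HSV)
for v in range(198,221): print(v,*(f"{b[2]:3d}{'r' if b[1]>130 and (b[0]<8 or b[0]>172) else ' '}" for b in hs[v,208:228]))
```

```text
tip -0.034 0.1 [[218.29555469 225.1679651 ]]
tip -0.034 0.11 [[218.08085372 222.48898526]]
tip -0.034 0.12 [[217.86437581 219.78783341]]
tip -0.049 0.1 [[217.37815929 228.44031007]]
tip -0.049 0.11 [[217.15774642 225.7512548 ]]
tip -0.049 0.12 [[216.93549316 223.03974659]]
roller 0.126 [[218.3156739  216.13030968]]
roller 0.12 [[218.44426111 217.75772053]]
198 105   60   14    7    9   19   24   19   12   11   14   25   25   14    9   14   18   78  112  121 
199 122   77   26   15   16   17   18   11    8    2   13   17   18   10   14   16   25   87  120  123 
200 123   77   24   17    8   11   18   19   20    7   17   18   13   16    9   15   34  101  125  119 
201 123   81   30   12   14   17   17   14   20   16   13   17   36   48   51   53   66  106  123  119 
202 123   88   35   13   19   14    9   19    8   15   16   24   59  108  119  121  121  120  123  115 
203 124   95   45   10   16   19   17   15   22   20    9   18   61  107  123  124  125  122  124  113 
204 124   95   49   16   15   22   18   17   22   17   14   16   43   94r 110r 109r 102r 104  114  103 
205 123   92 
[... 949 characters left out ...]
1   88   39   13   16   11   15   46   65   86   87   96  119  123  124  123 
215 121  121  122  122  123   94   50   20   21   22   22   47   71   98r  82r  93  119  128  121  123 
216 119  120  119  124  122  112   85   57   52   51   45   61   79   95r  76r  89  116  121  120  120 
217 124  119  122  122  125  123  108   83   71   64r  64r  65r  69r  74r  75   97  115  119  124  123 
218 123  121  123  121  124  125  122  121  119   92   60   45   44   58   78  111  125  126  123  124 
219 121  119  125  121  115  118  119  122  120   96   62   54   48   61   82  103  118  124  124  125 
220 123  123  119   97   72   73   77   82   96  104   78   54   52   57   82   99  100   96  112  120
```

Run:
```python
from h import *
S=Cam("side"); a=np.radians(18.3); X=np.array([np.cos(a),np.sin(a),0]);Y=np.array([-X[1],X[0],0]);c=np.array([.1728,-.5216,0])
for z in(.203,.216,.24): print(z,[S.proj(c+Y*y+[0,0,z])[0].round(1) for y in(-.057,-.0425,0,.0425,.057)])
im=cv2.imread("pics/side0.png"); 
a=np.radians(26.5); X=np.array([np.cos(a),np.sin(a),0]);Y=np.array([-X[1],X[0],0]);c=np.array([.5295,-.1699,0])
f=lambda im,u,v,w,h:cv2.convertScaleAbs(cv2.resize(im[v:v+h,u:u+w],(w*8,h*8),interpolation=cv2.INTER_CUBIC),alpha=2.2)
A=f(im,0,165,48,60); s=S.im.copy(); B=f(s,195,165,48,60)
for z in(.110,.135,.16):
  for y in(-.034,.034):
    for x in(-.011,.011):
      p=(S.proj(c+X*x+Y*y+[0,0,z])[0]-[195,165]+.5)*8; cv2.circle(B,tuple(p.astype(int)),3,(0,255,0) if z==.11 else (255,255,0),-1)
cv2.imwrite("pics/b.png",np.hstack([A,B]))
```

```text
0.203 [array([ 19.7, 226.7]), array([ 23.2, 223.3]), array([ 33.3, 213.6]), array([ 42.9, 204.4]), array([ 46. , 201.4])]
0.216 [array([ 18.1, 222.8]), array([ 21.7, 219.4]), array([ 31.9, 209.7]), array([ 41.6, 200.6]), array([ 44.7, 197.6])]
0.24 [array([ 15.3, 215.4]), array([ 19. , 212.1]), array([ 29.3, 202.5]), array([ 39.1, 193.4]), array([ 42.4, 190.5])]
```

View pics/b.png

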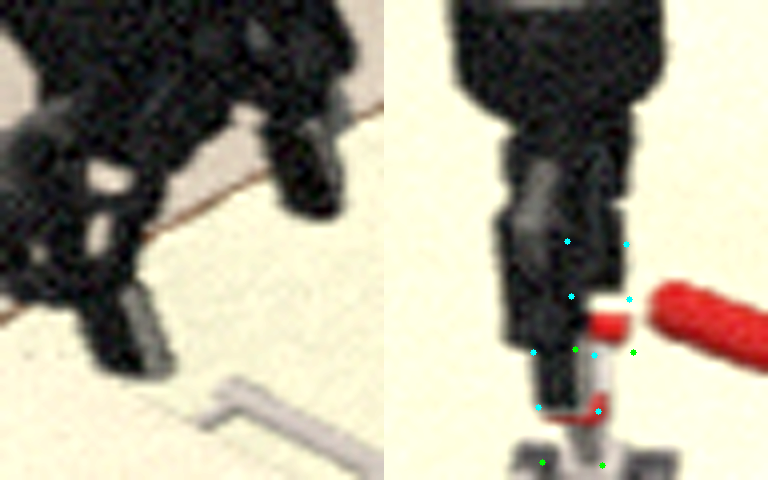

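The marks show the visible fingertips about 24 mm above where the stated TCP would put them, in both the start picture and this one. I'll check by touch: close slightly at low force and read the width and force.

```bash
python3 -m jog '{"claw":[-0.5,-0.42,-0.38,-0.38,-0.38],"dp":[[0,0,0],[0,0,0],[0,0,0],[0,0,0],[0,0,0]],"rotation":[[0,0,0],[0,0,0],[0,0,0],[0,0,0],[0,0,0]]}' 20;  python3 -m jog '{"claw":[-0.34,-0.34,-0.34],"dp":[[0,0,0],[0,0,0],[0,0,0]],"rotation":[[0,0,0],[0,0,0],[0,0,0]]}' 20
```

```text
time: 4.8
tool_pos: [0.5293, -0.17, 0.1014]
eef_rot: [0.974, 0.228, -0.0, -0.0]
wrist_force: [0.2, 0.0, 0.7]
grip_width: 0.691
grasp_force: 0.0
time: 5.1
tool_pos: [0.5293, -0.1699, 0.1014]
eef_rot: [0.974, 0.228, 0.0, 0.0]
wrist_force: [0.8, -0.1, -0.3]
grip_width: 0.666
grasp_force: 0.0
```

No contact at 57 mm, less than the 61 mm over the rollers. So the fingers really end about 24 mm short of the reported TCP. I'll reopen, go down 24 mm and look.

```bash
python3 -m jog '{"claw":[-0.6,-0.75,-0.75,-0.75,-0.75,-0.75],"dp":[[0,0,0],[0,0,0],[0,0,0],[0,0,-0.6],[0,0,-0.6],[0,0,0]],"rotation":[[0,0,0],[0,0,0],[0,0,0],[0,0,0],[0,0,0],[0,0,0]]}' 20
python3 - <<'E'
from h import *
S=Cam("side"); T=Cam("top"); a=np.radians(26.5); X=np.array([np.cos(a),np.sin(a),0]);Y=np.array([-X[1],X[0],0]);c=np.array([.5295,-.1699,0])
f=lambda im,u,v,w,h:cv2.convertScaleAbs(cv2.resize(im[v:v+h,u:u+w],(w*8,h*8),interpolation=cv2.INTER_CUBIC),alpha=2.2)
B=f(S.im,195,175,48,60); C=f(T.im,285,175,48,60)
for z in(.11,.13):
  for y in(-.037,.037):
    for x in(-.011,.011):
      p=(S.proj(c+X*x+Y*y+[0,0,z])[0]-[195,175]+.5)*8; cv2.circle(B,tuple(p.astype(int)),3,(0,255,0) if z==.11 else (255,255,0),-1)
cv2.imwrite("pics/c.png",np.hstack([B,C]))
E
```

```text
time: 5.7
tool_pos: [0.5275, -0.1691, 0.0749]
eef_rot: [0.974, 0.228, -0.002, -0.001]
wrist_force: [-0.7, -0.4, -1.9]
grip_width: 0.879
grasp_force: 0.0
```

View pics/c.png

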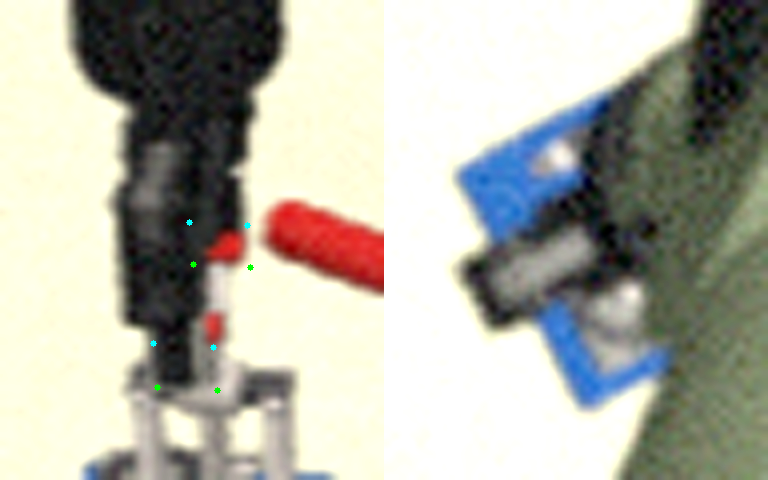

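The fingertips are now at about z 0.11 and beside the rollers. The near roller is red at (213,327) in the crop and sticks out about 2 mm on the +x side. I'll trim the position and close to first contact.

```bash
python3 -m jog '{"claw":[-0.7,-0.6,-0.5,-0.46,-0.46,-0.46],"dp":[[0.05,0.02,-0.1],[0,0,0],[0,0,0],[0,0,0],[0,0,0],[0,0,0]],"rotation":[[0,0,0],[0,0,0],[0,0,0],[0,0,0],[0,0,0],[0,0,0]]}' 40;python3 -m jog '{"claw":[-0.40,-0.38,-0.36],"dp":[[0,0,0],[0,0,0.02],[0,0,0.05]],"rotation":[[0,0,0],[0,0,0],[0,0,0]]}' 40
```

```text
time: 6.4
tool_pos: [0.5304, -0.1695, 0.0755]
eef_rot: [0.974, 0.228, 0.0, 0.0]
wrist_force: [0.4, 0.6, -0.1]
grip_width: 0.731
grasp_force: 0.1
time: 6.7
tool_pos: [0.5304, -0.1696, 0.077]
eef_rot: [0.974, 0.228, 0.0, 0.0]
wrist_force: [-0.7, 0.2, -1.8]
grip_width: 0.681
grasp_force: 8.3
```

```bash
python3 -m jog '{"claw":[-0.30,-0.24,-0.18,-0.12,-0.06,-0.06,-0.06],"dp":[[0,0,0.046],[0,0,0.046],[0,0,0.046],[0,0,0.046],[0,0,0.046],[0,0,0],[0,0,0]],"rotation":[[0,0,0],[0,0,0],[0,0,0],[0,0,0],[0,0,0],[0,0,0],[0,0,0]]}' 50
```

```text
time: 7.4
tool_pos: [0.5308, -0.1701, 0.0824]
eef_rot: [0.974, 0.228, 0.0, 0.001]
wrist_force: [-1.5, -0.3, 8.5]
grip_width: 0.535
grasp_force: 13.1
```

```bash
python3 -m jog '{"claw":[-0.06,-0.06],"dp":[[0,0,0.05],[0,0,0]],"rotation":[[0,0,0],[0,0,0]]}' 50;python3 -m jog '{"claw":[-0.06,-0.06],"dp":[[0,0,0.05],[0,0,0]],"rotation":[[0,0,0],[0,0,0]]}' 50
```

```text
time: 7.6
tool_pos: [0.5305, -0.1698, 0.0825]
eef_rot: [0.974, 0.228, 0.0, 0.0]
wrist_force: [-0.8, -0.7, 2.7]
grip_width: 0.533
grasp_force: 11.8
time: 7.8
tool_pos: [0.53, -0.1694, 0.083]
eef_rot: [0.974, 0.228, -0.0, -0.0]
wrist_force: [0.6, -0.6, -1.1]
grip_width: 0.532
grasp_force: 10.9
```

```bash
python3 -m jog '{"claw":[0,0.06,0.12,0.16,0.16],"dp":[[0,0,0.04],[0,0,0.04],[0,0,0.04],[0,0,0.04],[0,0,0]],"rotation":[[0,0,0],[0,0,0],[0,0,0],[0,0,0],[0,0,0]]}' 60;python3 -m jog '{"claw":[0.20,0.25,0.30,0.35,0.40,0.41,0.42],"dp":[[0,0,0.04],[0,0,0.04],[0,0,0.03],[0,0,0.03],[0,0,0.03],[0,0,0.0],[0,0,0]],"rotation":[[0,0,0],[0,0,0],[0,0,0],[0,0,0],[0,0,0],[0,0,0],[0,0,0]]}' 60
```

```text
time: 8.3
tool_pos: [0.5303, -0.1695, 0.0866]
eef_rot: [0.974, 0.228, -0.0, -0.0]
wrist_force: [0.2, -1.2, -0.9]
grip_width: 0.424
grasp_force: 13.7
time: 9.0
tool_pos: [0.5306, -0.1698, 0.0902]
eef_rot: [0.974, 0.228, 0.0, 0.0]
wrist_force: [0.8, -1.3, -0.4]
grip_width: 0.297
grasp_force: 17.0
```

```bash
python3 -m jog '{"claw":[0.46,0.5,0.5],"dp":[[0,0,0],[0,0,0],[0,0,0]],"rotation":[[0,0,0],[0,0,0],[0,0,0]]}' 60;python3 -m jog '{"claw":[0.5,0.5,0.5,0.5,0.5,0.5,0.5,0.5,0.5,0.5],"dp":[[0,0,0.1],[0,0,0.2],[0,0,0.4],[0,0,0.5],[0,0,0.5],[0,0,0.5],[0,0,0.5],[0,0,0.5],[0,0,0.5],[0,0,0.2]],"rotation":[[0,0,0],[0,0,0],[0,0,0],[0,0,0],[0,0,0],[0,0,0],[0,0,0],[0,0,0],[0,0,0],[0,0,0]]}' 60
python3 - <<'E'
from h import *
S=Cam("side"); T=Cam("top")
f=lambda im,u,v,w,h:cv2.convertScaleAbs(cv2.resize(im[v:v+h,u:u+w],(400,400),interpolation=cv2.INTER_CUBIC),alpha=2.0)
cv2.imwrite("pics/d.png",np.hstack([f(S.im,185,170,80,80),f(T.im,275,170,80,80)]))
E
```

```text
time: 9.3
tool_pos: [0.5306, -0.1699, 0.0902]
eef_rot: [0.974, 0.228, 0.0, 0.0]
wrist_force: [1.1, -2.5, 1.0]
grip_width: 0.267
grasp_force: 58.7
time: 10.3
tool_pos: [0.531, -0.1698, 0.1694]
eef_rot: [0.974, 0.228, 0.001, 0.001]
wrist_force: [-0.1, 0.1, -2.3]
grip_width: 0.267
grasp_force: 58.8
```

View pics/d.png

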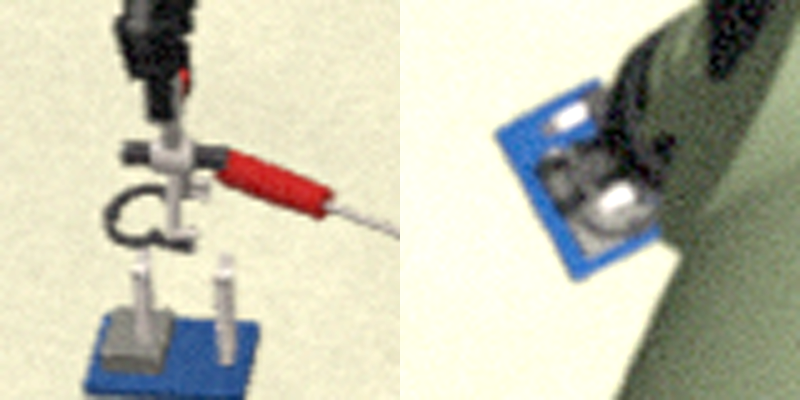

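The pliers hold the ring spread and clear of the posts. The ring shows at (150,215) and the bare posts at (145,265) and (225,265) in the crop. Now over to the mixer.

```bash
python3 -m jog '{"claw":[0.5,0.5,0.5,0.5,0.5,0.5,0.5,0.5,0.5,0.5,0.5,0.5,0.5,0.5,0.5,0.5,0.5,0.5,0.5,0.5],"dp":[[0,0.1,0.2],[0.05,0.4,0.2],[0.095,0.7,0.2],[0.095,0.75,0.2],[0.095,0.75,0.2],[0.095,0.75,0.2],[0.095,0.75,0.2],[0.095,0.75,0.2],[0.095,0.75,0.2],[0.095,0.75,0.2],[0.095,0.75,0],[0.095,0.75,0],[0.095,0.75,0],[0.095,0.75,0],[0.095,0.75,0],[0.095,0.75,0],[0.095,0.75,0],[0.095,0.75,0],[0.095,0.75,0],[0.095,0.75,0]],"rotation":[[0,0,0],[0,0,0],[0,0,0],[0,0,0],[0,0,0],[0,0,0],[0,0,0],[0,0,0],[0,0,0],[0,0,0],[0,0,0],[0,0,0],[0,0,0],[0,0,0],[0,0,0],[0,0,0],[0,0,0],[0,0,0],[0,0,0],[0,0,0]]}' 60
python3 -m jog '{"claw":[0.5,0.5,0.5,0.5,0.5,0.5,0.5,0.5,0.5,0.5,0.5,0.5,0.5],"dp":[[0.095,0.75,0],[0.095,0.75,0],[0.095,0.75,0],[0.095,0.75,0],[0.095,0.75,0],[0.095,0.75,0],[0.095,0.75,0],[0.095,0.7,0],[0.095,0.5,0],[0.05,0.25,0],[0,0,0],[0,0,0],[0,0,0]],"rotation":[[0,0,0],[0,0,0],[0,0,0],[0,0,0],[0,0,0],[0,0,0],[0,0,0],[0,0,0],[0,0,0],[0,0,0],[0,0,0],[0,0,0],[0,0,0]]}' 60; python3 -c "
from rig import robot
print(robot.get_state()['qpos'])"
```

```text
time: 12.4
tool_pos: [0.5656, 0.1107, 0.2079]
eef_rot: [0.974, 0.228, -0.0, 0.0]
wrist_force: [0.0, -0.6, -1.9]
grip_width: 0.26
grasp_force: 58.9
time: 13.7
tool_pos: [0.5836, 0.2429, 0.208]
eef_rot: [0.974, 0.228, -0.0, 0.0]
wrist_force: [-0.2, 0.5, -2.5]
grip_width: 0.263
grasp_force: 58.8
[ 2.77784124e-01  4.78502447e-01  5.09855660e-02  1.14348131e+00
 -2.50565848e-04  2.95953911e+00]
```

```bash
python3 -m jog '{"claw":[0.5,0.5,0.5,0.5],"dp":[[0.06,0.36,0],[0.06,0.36,0],[0,0,0],[0,0,0]],"rotation":[[0,0,0],[0,0,0],[0,0,0],[0,0,0]]}' 60
python3 - <<'E'
from h import *
S=Cam("side"); T=Cam("top"); s=robot.get_state(); tp=s["tool_pos"]
S.im=np.mean([S.im]+[robot.read_camera("side")["pixels"] for _ in range(3)],0).astype(np.uint8)
a=np.radians(26.5); X=np.array([np.cos(a),np.sin(a),0]);Y=np.array([-X[1],X[0],0])
pv=np.array([.5296+tp[0]-.5306,-.1697+tp[1]+.1699,.08+tp[2]-.0902]); print(pv)
D=np.radians(5); X5=X*np.cos(D)+np.array([0,0,np.sin(D)]); rc=pv-X*.024-[0,0,.049]; th=np.linspace(0.6,2*np.pi-.6,40)
ring=[rc+.023*(X5*np.cos(t)+Y*np.sin(t)) for t in th]
bar=[pv+X*x for x in(-.031,0,.031)]; ax=np.array([.566,.248,0]); th2=np.linspace(0,6.28,24)
col=[ax+[.0185*np.cos(t),.0185*np.sin(t),.107] for t in th2]; top=[ax+[.01*np.cos(t),.01*np.sin(t),.119] for t in th2]
o=[]
for c,(u,v) in((S,(265,115)),(T,(120,155))):
    I=cv2.convertScaleAbs(cv2.resize(c.im[v:v+70,u:u+56],(400,500),interpolation=cv2.INTER_CUBIC),alpha=1.8); k=400/56
    for P,q in((ring,(255,0,255)),(bar,(0,255,0)),(col,(255,255,0)),(top,(255,0,0))):
        for p in (c.proj(P)-[u,v]+.5)*k: cv2.circle(I,tuple(p.astype(int)),1,q,-1)
    o.append(I)
cv2.imwrite("pics/e.png",np.hstack(o))
E
```

```text
time: 14.1
tool_pos: [0.586, 0.2581, 0.2079]
eef_rot: [0.974, 0.229, -0.0, 0.0]
wrist_force: [-0.3, -0.5, -1.5]
grip_width: 0.262
grasp_force: 58.9
[0.58492336 0.25808684 0.19770869]
```

View pics/e.png

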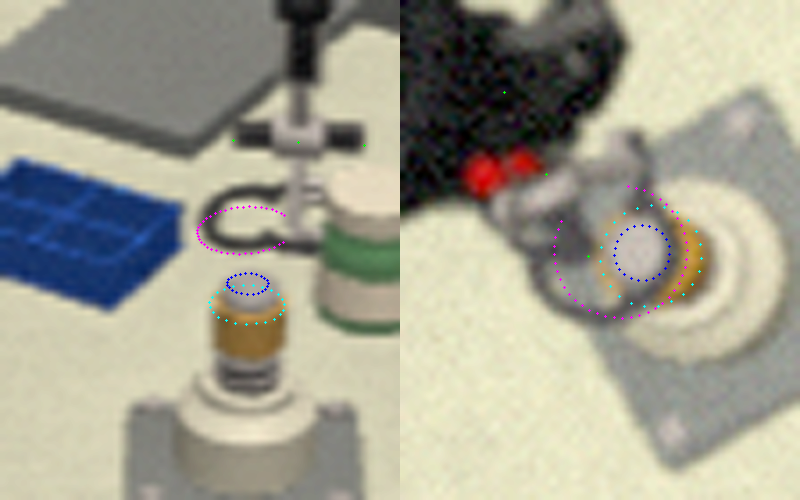

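The overlay shows the shaft and collar matching (0.566, 0.248). The shaft top disc sits slightly lower than nominal in the side view. The ring and cross-bar match the prediction but look about 3 mm high. I'll check the pivot with the red rollers in the top view and the bar in the side view.

Run:
```python
from h import *
T=Cam("top");S=Cam("side"); T.im=np.mean([T.im]+[robot.read_camera("top")["pixels"] for _ in range(3)],0).astype(np.uint8)
r=(180,165,22,22); 
r=(178,170,25,18)
b=blobs(T.mask((0,110,50),(8,255,255),(178,165,25,22))|T.mask((172,110,50),(180,255,255),(178,165,25,22)),3,2); print(b)
m=(T.mask((0,110,50),(8,255,255),(178,165,25,22))|T.mask((172,110,50),(180,255,255),(178,165,25,22)))
q=np.argwhere(m>0)[:,::-1]; print(len(q),q.min(0),q.max(0))
pv=np.array([.5849,.2581,.1977])
for dz in(0,.003): print("expect handles",T.proj(pv+[0,0,.052+dz]),"side bar",S.proj(pv+[0,0,dz]))
# side: bar ends from dark mask rows
hs=cv2.cvtColor(S.im,cv2.COLOR_BGR2HSV)[:,:,2]
for v in range(129,140): print(v,hs[v,294:320])
```

```text
[]Traceback (most recent call last):
  File "<stdin>", line 7, in <module>
    return umr_minimum(a, axis, None, out, keepdims, initial, where)
ValueError: zero-size array to reduction operation minimum which has no identity
```

Run:
```python
from h import *
T=Cam("top");S=Cam("side"); T.im=np.mean([T.im]+[robot.read_camera("top")["pixels"] for _ in range(3)],0).astype(np.uint8)
r=(124,170,22,18); m=T.mask((0,110,30),(8,255,255),r)|T.mask((172,110,30),(180,255,255),r)
print(blobs(m,3,2)); q=np.argwhere(m>0)[:,::-1]; print(len(q),q.min(0),q.max(0))
pv=np.array([.5849,.2581,.1977]); X=np.array([.895,.446,0]);Y=np.array([-.446,.895,0])
for dz in(0,.003): print("expect rollers",[T.proj(pv+[0,0,.052+dz]+Y*y)[0].round(1) for y in(-.007,.007)],"outer ends -X",[T.proj(pv-X*.011+[0,0,.052+dz]+Y*y)[0].round(1) for y in(-.007,.007)],"side bar",[S.proj(pv+[0,0,dz]+X*x)[0].round(1) for x in(-.028,.028)])
h=S.im.astype(int).sum(2)//3
for v in range(128,141): print(v,h[v,296:318])
```

```text
[(array([133.19298246, 178.38596491]), np.int32(57))]
57 [128 175] [139 182]
expect rollers [array([135.5, 174.6]), array([129.9, 177.5])] outer ends -X [array([137.8, 178.9]), array([132.1, 181.9])] side bar [array([298.1, 134.2]), array([314.6, 134.8])]
expect rollers [array([135.1, 174.4]), array([129.5, 177.4])] outer ends -X [array([137.3, 178.7]), array([131.7, 181.7])] side bar [array([298.1, 133.4]), array([314.6, 134. ])]
128 [ 71  68  65  51  46  49  74 101 108  86  59  57  84 103 112 110 108 108
 108 109 109 109]
129 [ 68  60  49  42  48  69  99 110 110  86  57  57  87 107 112 109 108 110
 111 111 108 109]
130 [ 60  45  44  51  80 104 109 106 100  82  57  52  81 102 111 109 112 112
 110 108 111 111]
131 [ 47  46  54  82  93  90  88  97  97  78  55  55  72  91  99 106 109 108
 108 108 109 112]
132 [ 48  52  43  42  48  47  48  89 100  82  68  71  91  94  75  55  60  62
  64  79 100 109]
133 [ 66  69  49  33  32  30  37  79  93  90  94  95  95  98  70  38  37  35
  36  54  95 111]
134 [ 99  77  39  25  24  23  29  64  77  82  84  87  90  90  60  21  19  17
  26  44  94 110]
135 [112  87  60  53  47  42  41  51  62  63  62  68  67  73  47  29  26  25
  28  46  96 110]
136 [109 107 107 111 111 111  99  73  56  55  55  54  54  60  79  88  77  69
  73  81 104 108]
137 [108 111 110 112 113 115 108  99  94  91  78  74  80  82 102 111 110 110
 106 112 113 113]
138 [108 109 112 110 110 109 113 110 113  99  86  87 104 108 113 111 112 110
 114 119 118 115]
139 [108 110 112 110 109 111 112 115 111 101  83  80  96 106 110 111 123 120
 118 119 117 115]
140 [111 110 108  98  90  92 106 107  91  81  81  80  97 108 106 111 116 119
 118 117 118 119]
```

X agrees to within 1 mm, and the offset is only in height (pivot about 2.5 mm higher). Descending, with force checks.

```bash
python3 -m jog '{"claw":[0.5,0.5,0.5,0.5,0.5,0.5,0.5,0.5],"dp":[[0,-0.02,-0.2],[0,0,-0.25],[0,0,-0.25],[0,0,-0.25],[0,0,-0.2],[0,0,-0.15],[0,0,0],[0,0,0]],"rotation":[[0,0,0],[0,0,0],[0,0,0],[0,0,0],[0,0,0],[0,0,0],[0,0,0],[0,0,0]]}' 60;python3 -m jog '{"claw":[0.5,0.5,0.5,0.5,0.5],"dp":[[0,0,-0.08],[0,0,-0.08],[0,0,-0.08],[0,0,0],[0,0,0]],"rotation":[[0,0,0],[0,0,0],[0,0,0],[0,0,0],[0,0,0]]}' 60
```

```text
time: 15.65
tool_pos: [0.5861, 0.2575, 0.182]
eef_rot: [0.974, 0.228, 0.0, 0.0]
wrist_force: [-0.2, 0.5, -2.5]
grip_width: 0.265
grasp_force: 58.9
time: 16.15
tool_pos: [0.586, 0.2574, 0.1771]
eef_rot: [0.974, 0.228, -0.0, -0.0]
wrist_force: [0.3, -0.2, -2.5]
grip_width: 0.265
grasp_force: 58.9
```

```bash
python3 -m jog '{"claw":[0.5,0.5,0.5,0.5],"dp":[[0,0,-0.1],[0,0,-0.1],[0,0,0],[0,0,0]],"rotation":[[0,0,0],[0,0,0],[0,0,0],[0,0,0]]}' 60
```

```text
time: 16.55
tool_pos: [0.5863, 0.2573, 0.1732]
eef_rot: [0.974, 0.228, 0.0, 0.0]
wrist_force: [1.6, -0.5, -1.6]
grip_width: 0.267
grasp_force: 58.9
```

```bash
python3 -m jog '{"claw":[0.5,0.5],"dp":[[0,0,-0.08],[0,0,0]],"rotation":[[0,0,0],[0,0,0]]}' 60;python3 -m jog '{"claw":[0.5,0.5],"dp":[[0,0,-0.08],[0,0,0]],"rotation":[[0,0,0],[0,0,0]]}' 60 | grep -E "pos|wrist"
```

```text
time: 16.75
tool_pos: [0.5864, 0.2573, 0.1717]
eef_rot: [0.974, 0.228, 0.0, 0.0]
wrist_force: [1.5, -0.5, -0.9]
grip_width: 0.262
grasp_force: 59.0
tool_pos: [0.5865, 0.2573, 0.1701]
wrist_force: [0.6, -1.3, 0.0]
```

```bash
for i in 1; do python3 -m jog '{"claw":[0.5,0.5],"dp":[[0,0,-0.05],[0,0,0]],"rotation":[[0,0,0],[0,0,0]]}' 60 | grep -E "pos|rot|wrist|torque";  python3 -m jog '{"claw":[0.5,0.5],"dp":[[0,0,-0.05],[0,0,0]],"rotation":[[0,0,0],[0,0,0]]}' 60 | grep -E "pos|wrist"; done
python3 - <<'E'
from h import *
print(robot.get_state()["torque"])
S=Cam("side"); T=Cam("top"); k=400/48
S.im=np.mean([S.im]+[robot.read_camera("side")["pixels"] for _ in range(3)],0).astype(np.uint8)
T.im=np.mean([T.im]+[robot.read_camera("top")["pixels"] for _ in range(3)],0).astype(np.uint8)
f=lambda im,u,v:cv2.convertScaleAbs(cv2.resize(im[v:v+60,u:u+48],(400,500),interpolation=cv2.INTER_CUBIC),alpha=1.9)
cv2.imwrite("pics/f.png",np.hstack([f(S.im,275,125),f(T.im,130,162)]))
E
```

```text
tool_pos: [0.5865, 0.2574, 0.1693]
eef_rot: [0.974, 0.228, 0.001, 0.0]
wrist_force: [1.2, -0.7, 2.3]
tool_pos: [0.5864, 0.2575, 0.1683]
wrist_force: [2.3, -1.4, 3.7]
[-0.45719117 -0.66517129  0.06435346]
```

View pics/f.png

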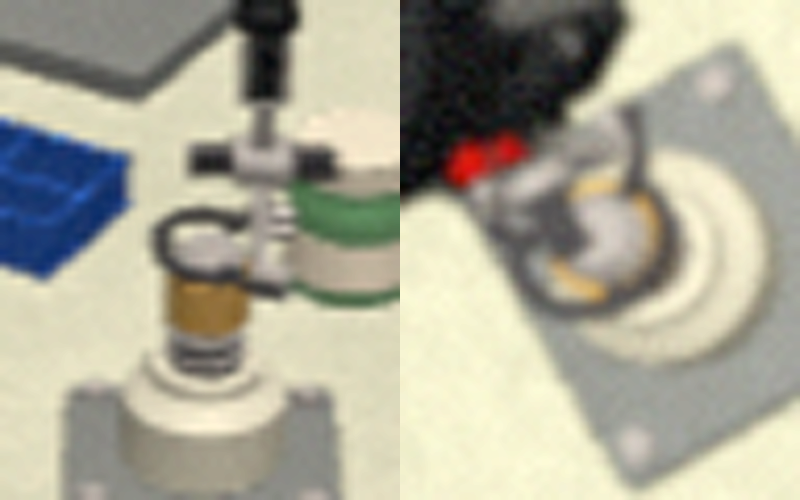

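Both views show the shaft inside the spread ring. The top crop has the shaft at (605,235) with brass visible around it. The side force (+x, -y) says the ring rubs, so I'll comply in that direction.

```bash
python3 -m jog '{"claw":[0.5,0.5],"dp":[[0.04,-0.03,0],[0,0,0]],"rotation":[[0,0,0],[0,0,0]]}' 60 | grep -E "pos|wrist";  python3 -m jog '{"claw":[0.5,0.5],"dp":[[0.03,-0.03,0],[0,0,0]],"rotation":[[0,0,0],[0,0,0]]}' 60 | grep -E "pos|wrist"
```

```text
tool_pos: [0.5862, 0.2566, 0.167]
wrist_force: [2.5, -0.6, -2.4]
tool_pos: [0.5867, 0.2562, 0.167]
wrist_force: [2.3, -0.7, -2.2]
```

```bash
python3 -m jog '{"claw":[0.5,0.5],"dp":[[0.04,0.01,0],[0,0,0]],"rotation":[[0,0,0],[0,0,0]]}' 60 | grep -E "pos|wrist";  python3 -m jog '{"claw":[0.5,0.5],"dp":[[0.03,0.01,0],[0,0,0]],"rotation":[[0,0,0],[0,0,0]]}' 60 | grep -E "pos|wrist"
```

```text
tool_pos: [0.5876, 0.2565, 0.1675]
wrist_force: [1.2, -1.3, -1.5]
tool_pos: [0.5884, 0.2568, 0.1678]
wrist_force: [0.3, -1.1, -1.9]
```

```bash
python3 -m jog '{"claw":[0.5,0.5],"dp":[[0.01,-0.03,-0.05],[0,0,0]],"rotation":[[0,0,0],[0,0,0]]}' 60 | grep -E "pos|wrist";  for i in 1; do python3 -m jog '{"claw":[0.5,0.5],"dp":[[0,0,-0.05],[0,0,0]],"rotation":[[0,0,0],[0,0,0]]}' 60 | grep -E "pos|wrist"; python3 -m jog '{"claw":[0.5,0.5],"dp":[[0,0,-0.05],[0,0,0]],"rotation":[[0,0,0],[0,0,0]]}' 60 | grep -E "pos|wrist"; done
```

```text
tool_pos: [0.5886, 0.2561, 0.1668]
wrist_force: [-0.3, 0.1, -2.7]
tool_pos: [0.5888, 0.2561, 0.1658]
wrist_force: [-1.0, -0.2, -1.8]
tool_pos: [0.589, 0.2562, 0.1649]
wrist_force: [-0.5, 0.8, -1.2]
```

```bash
for i in 1; do python3 -m jog '{"claw":[0.5,0.5],"dp":[[0,0,-0.05],[0,0,0]],"rotation":[[0,0,0],[0,0,0]]}' 60 | grep -E "pos|wrist"; python3 -m jog '{"claw":[0.5,0.5],"dp":[[0,0,-0.05],[0,0,0]],"rotation":[[0,0,0],[0,0,0]]}' 60 | grep -E "pos|wrist";python3 -m jog '{"claw":[0.5,0.5],"dp":[[0,0,-0.05],[0,0,0]],"rotation":[[0,0,0],[0,0,0]]}' 60 | grep -E "pos|wrist"; done
```

```text
tool_pos: [0.5892, 0.2562, 0.1641]
wrist_force: [0.4, 0.4, -1.2]
tool_pos: [0.5892, 0.2562, 0.1631]
wrist_force: [0.1, 0.4, -0.7]
tool_pos: [0.5891, 0.2561, 0.162]
wrist_force: [0.2, -0.2, 0.5]
```

```bash
for i in 1; do python3 -m jog '{"claw":[0.5,0.5],"dp":[[0,0,-0.05],[0,0,0]],"rotation":[[0,0,0],[0,0,0]]}' 60 | grep -E "pos|wrist"; python3 -m jog '{"claw":[0.5,0.5],"dp":[[0,0,-0.05],[0,0,0]],"rotation":[[0,0,0],[0,0,0]]}' 60 | grep -E "pos|wrist"; done; python3 -c "
from rig import robot
print(robot.get_state()['torque'])"
```

```text
tool_pos: [0.5891, 0.2561, 0.161]
wrist_force: [-0.1, 1.0, 1.4]
tool_pos: [0.5891, 0.2561, 0.16]
wrist_force: [0.2, 1.1, 1.0]
[ 0.09851057 -0.03470846  0.05840302]
```

```bash
for i in 1; do python3 -m jog '{"claw":[0.5,0.5],"dp":[[0,0.02,-0.05],[0,0,0]],"rotation":[[0,0,0],[0,0,0]]}' 60 | grep -E "pos|wrist"; python3 -m jog '{"claw":[0.5,0.5],"dp":[[0,0,-0.05],[0,0,0]],"rotation":[[0,0,0],[0,0,0]]}' 60 | grep -E "pos|wrist";python3 -m jog '{"claw":[0.5,0.5],"dp":[[0,0,-0.05],[0,0,0]],"rotation":[[0,0,0],[0,0,0]]}' 60 | grep -E "pos|wrist"; done
```

```text
tool_pos: [0.5892, 0.2563, 0.159]
wrist_force: [0.4, -0.7, 1.5]
tool_pos: [0.5891, 0.2563, 0.1579]
wrist_force: [1.3, -0.3, 2.8]
tool_pos: [0.589, 0.2564, 0.1569]
wrist_force: [0.2, -1.0, 2.2]
```

Run:
```python
from h import *
F=[]
for i in range(12): robot.read_camera("side"); F.append(robot.get_state()["wrist_force"])
print(np.mean(F,0),np.std(F,0))
```

```text
[ 0.73062173 -0.41892668  1.98104028] [0.41752988 0.44968833 0.40726359]
```

Force and geometry both put the collar about 5–6 mm down. Now I'll release, reversing the squeeze path (TCP goes down as the handles open) and drifting toward +X of the pliers as the ring centres itself.

```bash
python3 -m jog '{"claw":[0.42,0.38,0.34,0.30,0.26,0.22,0.18,0.16],"dp":[[0,0,0],[0,0,0],[0.01,0.005,-0.03],[0.02,0.01,-0.03],[0.02,0.01,-0.03],[0.02,0.01,-0.03],[0.02,0.01,-0.03],[0,0,-0.02]],"rotation":[[0,0,0],[0,0,0],[0,0,0],[0,0,0],[0,0,0],[0,0,0],[0,0,0],[0,0,0]]}' 40
```

```text
time: 22.15
tool_pos: [0.5911, 0.2573, 0.1538]
eef_rot: [0.974, 0.228, 0.0, 0.0]
wrist_force: [0.1, -2.0, 4.5]
grip_width: 0.42
grasp_force: 13.0
```

```bash
python3 -m jog '{"claw":[0.12,0.08,0.04,0,-0.03,-0.06,-0.08],"dp":[[0.02,0.01,-0.03],[0.02,0.01,-0.03],[0.02,0.01,-0.03],[0.02,0.01,-0.03],[0,0,-0.03],[0,0,-0.02],[0,0,-0.01]],"rotation":[[0,0,0],[0,0,0],[0,0,0],[0,0,0],[0,0,0],[0,0,0],[0,0,0]]}' 40
```

```text
time: 22.85
tool_pos: [0.5935, 0.2588, 0.1512]
eef_rot: [0.974, 0.228, 0.001, -0.0]
wrist_force: [1.0, -0.5, 7.4]
grip_width: 0.538
grasp_force: 9.9
```

```bash
for i in 1; do python3 -m jog '{"claw":[-0.08,-0.08],"dp":[[0,0,0.05],[0,0,0]],"rotation":[[0,0,0],[0,0,0]]}' 40 | grep -E "pos|wrist|width"; python3 -m jog '{"claw":[-0.08,-0.08],"dp":[[0,0,0.05],[0,0,0]],"rotation":[[0,0,0],[0,0,0]]}' 40 | grep -E "pos|wrist|width";python3 -m jog '{"claw":[-0.08,-0.08],"dp":[[0,0,0.05],[0,0,0]],"rotation":[[0,0,0],[0,0,0]]}' 40 | grep -E "pos|wrist|width"; done
```

```text
tool_pos: [0.5931, 0.2585, 0.1517]
wrist_force: [1.3, -0.1, 6.0]
grip_width: 0.542
tool_pos: [0.5926, 0.2583, 0.1521]
wrist_force: [1.2, 0.3, 4.6]
grip_width: 0.538
tool_pos: [0.5923, 0.2582, 0.1528]
wrist_force: [0.8, -0.2, 2.1]
grip_width: 0.54
```

```bash
python3 -m jog '{"claw":[-0.1,-0.13,-0.16,-0.18,-0.18],"dp":[[0,0,0.05],[0,0,0],[0,0,-0.03],[0,0,-0.03],[0,0,0]],"rotation":[[0,0,0],[0,0,0],[0,0,0],[0,0,0],[0,0,0]]}' 40;  python3 -m jog '{"claw":[-0.18,-0.18,-0.18,-0.18,-0.18],"dp":[[0.045,0.022,0],[0.045,0.022,0],[0.045,0.022,0],[0.045,0.022,0],[0,0,0]],"rotation":[[0,0,0],[0,0,0],[0,0,0],[0,0,0],[0,0,0]]}' 40
```

```text
time: 23.95
tool_pos: [0.5923, 0.258, 0.1525]
eef_rot: [0.974, 0.228, -0.0, 0.0]
wrist_force: [0.8, -1.6, 2.0]
grip_width: 0.591
grasp_force: 9.0
time: 24.45
tool_pos: [0.5958, 0.2601, 0.1526]
eef_rot: [0.974, 0.228, -0.0, -0.0]
wrist_force: [-1.5, -1.1, 1.2]
grip_width: 0.592
grasp_force: 9.3
```

```bash
python3 -m jog '{"claw":[-0.22,-0.26,-0.30,-0.34,-0.37,-0.38,-0.38],"dp":[[0,0,0],[0,0,-0.02],[0,0,-0.04],[0,0,-0.04],[0,0,-0.04],[0,0,-0.02],[0,0,0]],"rotation":[[0,0,0],[0,0,0],[0,0,0],[0,0,0],[0,0,0],[0,0,0],[0,0,0]]}' 30;  python3 - <<'E'
from h import *
S=Cam("side"); T=Cam("top"); k=400/48
S.im=np.mean([S.im]+[robot.read_camera("side")["pixels"] for _ in range(3)],0).astype(np.uint8)
T.im=np.mean([T.im]+[robot.read_camera("top")["pixels"] for _ in range(3)],0).astype(np.uint8)
f=lambda im,u,v:cv2.convertScaleAbs(cv2.resize(im[v:v+60,u:u+48],(400,500),interpolation=cv2.INTER_CUBIC),alpha=1.9)
cv2.imwrite("pics/g.png",np.hstack([f(S.im,275,130),f(T.im,130,162)]))
E
```

```text
time: 25.15
tool_pos: [0.596, 0.2599, 0.1495]
eef_rot: [0.974, 0.228, -0.0, -0.0]
wrist_force: [0.1, -1.2, 0.4]
grip_width: 0.689
grasp_force: 8.4
```

View pics/g.png

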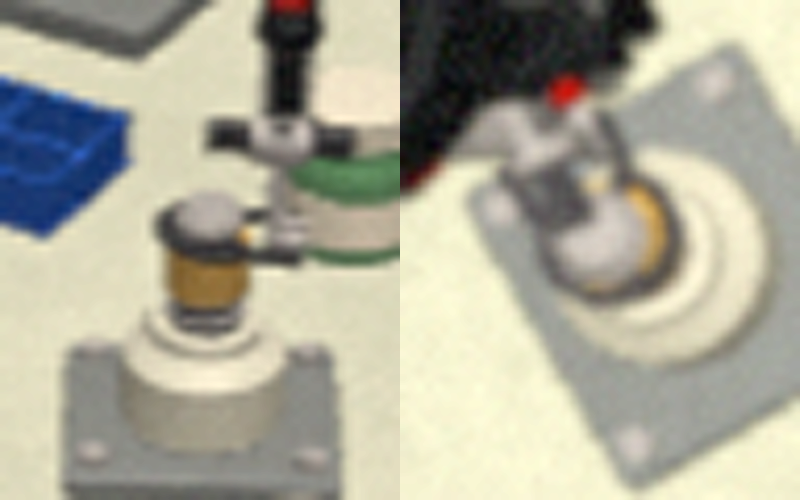

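The ring has closed round the shaft: shaft top at (208,215) in the side crop, and a tight dark ring round (605,240) in the top crop with the tips in its gap. Now I'll lift the pliers out gently.

```bash
python3 -m jog '{"claw":[-0.39,-0.39,-0.39],"dp":[[0,0,0.06],[0,0,0.06],[0,0,0]],"rotation":[[0,0,0],[0,0,0],[0,0,0]]}' 30 | grep -E "pos|wrist|width"; python3 -m jog '{"claw":[-0.39,-0.39,-0.39],"dp":[[0,0,0.08],[0,0,0.08],[0,0,0]],"rotation":[[0,0,0],[0,0,0],[0,0,0]]}' 30 | grep -E "pos|wrist|width"
```

```text
tool_pos: [0.5961, 0.26, 0.1522]
wrist_force: [-1.0, -1.1, 0.1]
grip_width: 0.695
tool_pos: [0.5959, 0.2601, 0.1552]
wrist_force: [-0.1, -0.4, -1.4]
grip_width: 0.698
```

```bash
python3 -m jog '{"claw":[-0.39,-0.39,-0.39,-0.39],"dp":[[0,0,0.1],[0,0,0.1],[0,0,0.1],[0,0,0]],"rotation":[[0,0,0],[0,0,0],[0,0,0],[0,0,0]]}' 30 | grep -E "pos|wrist|width"; python3 -m jog '{"claw":[-0.39,-0.39,-0.39,-0.39],"dp":[[0,0,0.15],[0,0,0.15],[0,0,0.15],[0,0,0]],"rotation":[[0,0,0],[0,0,0],[0,0,0],[0,0,0]]}' 30 | grep -E "pos|wrist|width"
```

```text
tool_pos: [0.5962, 0.2601, 0.1616]
wrist_force: [-0.8, 0.6, -1.6]
grip_width: 0.697
tool_pos: [0.5965, 0.26, 0.1709]
wrist_force: [-0.2, -0.4, -1.3]
grip_width: 0.693
```

```bash
python3 -m jog '{"claw":[-0.39,-0.39,-0.39,-0.39,-0.39,-0.39,-0.39,-0.39,-0.39,-0.39,-0.39,-0.39,-0.39,-0.39,-0.39,-0.39,-0.39,-0.39,-0.39,-0.39],"dp":[[0,0,0.5],[0,0,0.6],[0,-0.2,0.6],[-0.05,-0.5,0.2],[-0.12,-0.75,0],[-0.12,-0.75,0],[-0.12,-0.75,0],[-0.12,-0.75,0],[-0.12,-0.75,0],[-0.12,-0.75,0],[-0.12,-0.75,0],[-0.12,-0.75,0],[-0.12,-0.75,0],[-0.12,-0.75,0],[-0.12,-0.75,0],[-0.12,-0.75,0],[-0.12,-0.75,0],[-0.12,-0.75,0],[-0.12,-0.75,0],[-0.12,-0.75,0]],"rotation":[[0,0,0],[0,0,0],[0,0,0],[0,0,0],[0,0,0],[0,0,0],[0,0,0],[0,0,0],[0,0,0],[0,0,0],[0,0,0],[0,0,0],[0,0,0],[0,0,0],[0,0,0],[0,0,0],[0,0,0],[0,0,0],[0,0,0],[0,0,0]]}' 30
python3 -m jog '{"claw":[-0.39,-0.39,-0.39,-0.39,-0.39,-0.39,-0.39,-0.39,-0.39,-0.39,-0.39,-0.39,-0.39],"dp":[[-0.12,-0.75,0],[-0.12,-0.75,0],[-0.12,-0.75,0],[-0.12,-0.75,0],[-0.12,-0.75,0],[-0.12,-0.75,0],[-0.12,-0.75,0],[-0.12,-0.75,0],[-0.12,-0.75,0],[-0.12,-0.7,0],[-0.1,-0.5,0],[0,-0.3,0],[0,0,0]],"rotation":[[0,0,0],[0,0,0],[0,0,0],[0,0,0],[0,0,0],[0,0,0],[0,0,0],[0,0,0],[0,0,0],[0,0,0],[0,0,0],[0,0,0],[0,0,0]]}' 30
```

```text
time: 28.95
tool_pos: [0.5564, 0.0047, 0.2082]
eef_rot: [0.974, 0.228, 0.0, 0.0]
wrist_force: [0.1, -0.2, -2.0]
grip_width: 0.698
grasp_force: 8.1
time: 30.25
tool_pos: [0.5307, -0.1598, 0.2082]
eef_rot: [0.974, 0.228, 0.0, -0.0]
wrist_force: [0.3, 0.3, -2.0]
grip_width: 0.696
grasp_force: 8.1
```

```bash
python3 -m jog '{"claw":[-0.39,-0.39,-0.39,-0.39,-0.39,-0.39],"dp":[[0,-0.25,-0.5],[0,-0.24,-0.6],[0,0,-0.6],[0,0,-0.5],[0,0,0],[0,0,0]],"rotation":[[0,0,0],[0,0,0],[0,0,0],[0,0,0],[0,0,0],[0,0,0]]}' 30
python3 - <<'E'
from h import *
S=Cam("side");T=Cam("top"); tp=robot.get_state()["tool_pos"]
S.im=np.mean([S.im]+[robot.read_camera("side")["pixels"] for _ in range(3)],0).astype(np.uint8)
X=np.array([.895,.446,0]);Y=np.array([-.446,.895,0]); pv=np.array([.5296+tp[0]-.5304,-.1697+tp[1]+.1696,tp[2]+.003]); print(pv)
p=[S.proj(pv+X*x)[0] for x in(-.031,0,.031)]; print(np.round(p,1))
u0,v0=int(p[0][0])-4,int(p[1][1])-8; h=S.im.astype(int).sum(2)//3
print("cols",u0); 
for v in range(v0,v0+22): print(v,h[v,u0:u0+28])
E
```

```text
time: 30.85
tool_pos: [0.5304, -0.1685, 0.1637]
eef_rot: [0.974, 0.228, -0.0, -0.0]
wrist_force: [0.2, -0.5, -1.3]
grip_width: 0.695
grasp_force: 8.1
[ 0.53021549 -0.16897026  0.16759405]
[[208.8 198.9]
 [219.3 199.5]
 [229.9 200.1]]
cols 204
191 [112 112 113 113 115 114 114 113  86  44  11  14  15  18  31  54  45  66
 102 113 112 111 110 109 110 112 111 111]
192 [112 111 112 115 114 113 111 112  90  48  14  13  11  15  35  54  46  72
 104 111 112 110 109 110 110 111 110 110]
193 [113 112 114 113 112 112 114 113  92  49  16  14  14  13  31  56  60  86
 107 112 111 111 110 112 112 112 111 111]
194 [115 113 113 112 114 113 116 115  93  53  17  12  12  11  30  57  73  92
 107 109 110 110 113 113 113 111 110 109]
195 [114 114 113 114 111 110 111 112  95  58  21  12  17  12  25  53  65  81
 100 107 111 114 113 114 112 111 111 110]
196 [113 113 112 113  98  74  63  65  64  44  20  15  11   9  23  53  60  84
  96  92 104 111 111 111 111 110 112 111]
197 [112 112 112 114 100  65  38  39  46  44  27  17  21  21  27  55  75  93
  96  70  59  66  71  78  79  88 104 113]
198 [111 114 113 111  86
[... 1060 characters left out ...]
112 112 112 111 113 112 116 115 114 115 113 103  78  68  57  74
 104 115 115 115 115 113 112  96  70  49]
208 [114 113 112 112 113 114 115 115 113 114 113 113 114 103  79  67  59  71
 103 115 116 115 115 115 115 114 114 112]
209 [115 114 114 113 112 114 116 115 116 114 114 114 114 100  77  68  59  60
  85 103 104 110 114 114 113 113 113 115]
210 [112 114 113 113 113 114 115 115 114 114 113 115 115 104  82  68  60  65
  78  84  84 102 113 113 112 113 113 112]
211 [113 114 113 112 112 113 114 114 113 112 113 114 115 110  84  67  62  76
  86  87  90 107 115 114 113 113 114 114]
212 [115 114 116 115 115 115 114 114 114 114 114 116 116 111  88  70  71  96
 112 114  99 107 116 114 113 115 114 114]
```

```bash
python3 -m jog '{"claw":[-0.39,-0.39,-0.39,-0.39,-0.39,-0.39,-0.39,-0.39],"dp":[[0,-0.05,-0.5],[0,0,-0.7],[0,0,-0.7],[0,0,-0.7],[0,0,-0.6],[0,0,-0.3],[0,0,0],[0,0,0]],"rotation":[[0,0,0],[0,0,0],[0,0,0],[0,0,0],[0,0,0],[0,0,0],[0,0,0],[0,0,0]]}' 30;python3 -m jog '{"claw":[-0.39,-0.39,-0.39,-0.39],"dp":[[0,0,-0.1],[0,0,-0.1],[0,0,-0.1],[0,0,0]],"rotation":[[0,0,0],[0,0,0],[0,0,0],[0,0,0]]}' 30 | grep -E "pos|wrist"
```

```text
time: 31.9
tool_pos: [0.5309, -0.17, 0.0944]
eef_rot: [0.974, 0.228, 0.0, 0.0]
wrist_force: [-0.1, -0.5, -1.7]
grip_width: 0.695
grasp_force: 8.1
tool_pos: [0.5305, -0.1698, 0.088]
wrist_force: [0.2, 0.7, -1.6]
```

```bash
python3 -m jog '{"claw":[-0.39,-0.39,-0.39,-0.39],"dp":[[0,0,-0.1],[0,0,-0.1],[0,0,-0.1],[0,0,0]],"rotation":[[0,0,0],[0,0,0],[0,0,0],[0,0,0]]}' 30 | grep -E "pos|wrist";python3 -m jog '{"claw":[-0.39,-0.39,-0.39],"dp":[[0,0,-0.1],[0,0,-0.1],[0,0,0]],"rotation":[[0,0,0],[0,0,0],[0,0,0]]}' 30 | grep -E "pos|wrist"
```

```text
tool_pos: [0.5303, -0.1697, 0.0818]
wrist_force: [-0.4, -0.2, -1.9]
tool_pos: [0.5304, -0.1698, 0.0779]
wrist_force: [0.7, -0.1, -2.1]
```

```bash
python3 -m jog '{"claw":[-0.39,-0.39,-0.39],"dp":[[0,0,-0.06],[0,0,-0.06],[0,0,0]],"rotation":[[0,0,0],[0,0,0],[0,0,0]]}' 30 | grep -E "pos|wrist";python3 -m jog '{"claw":[-0.39,-0.39,-0.39],"dp":[[0,0,-0.05],[0,0,-0.05],[0,0,0]],"rotation":[[0,0,0],[0,0,0],[0,0,0]]}' 30 | grep -E "pos|wrist"
```

```text
tool_pos: [0.5304, -0.1701, 0.0763]
wrist_force: [-2.5, 0.8, 4.3]
tool_pos: [0.5306, -0.1707, 0.0756]
wrist_force: [-5.6, 0.1, 12.4]
```

```bash
python3 -m jog '{"claw":[-0.39,-0.39,-0.41,-0.43,-0.47,-0.55,-0.7,-0.8,-0.9,-1,-1],"dp":[[0,0,0.05],[0,0,0.04],[0,0,0],[0,0,0],[0,0,0],[0,0,0],[0,0,0],[0,0,0],[0,0,0],[0,0,0],[0,0,0]],"rotation":[[0,0,0],[0,0,0],[0,0,0],[0,0,0],[0,0,0],[0,0,0],[0,0,0],[0,0,0],[0,0,0],[0,0,0],[0,0,0]]}' 30;python3 -m jog '{"claw":[-1,-1,-1,-1,-1,-1,-1,-1,-1,-1],"dp":[[0,0,0.2],[0,0,0.4],[0,0,0.8],[0,0,1],[0,0,1],[0,0,1],[0,0,1],[0,0,1],[0,0,0.5],[0,0,0]],"rotation":[[0,0,0],[0,0,0],[0,0,0],[0,0,0],[0,0,0],[0,0,0],[0,0,0],[0,0,0],[0,0,0],[0,0,0]]}' 30
python3 - <<'E'
from h import *
T,S=Cam("top"),Cam("side")
R=lambda c,r:blobs(c.mask((0,120,60),(6,255,255),r)|c.mask((174,120,60),(180,255,255),r))
b=R(S,(205,200,25,30)); print(b, R(T,(285,180,60,50)))
# ring at mixer in side and top: dark pixels between known shaft silhouette
h=S.im.astype(int).sum(2)//3
for v in range(148,172): print(v,h[v,290:316])
E
```

```text
time: 34.7
tool_pos: [0.5306, -0.1699, 0.0756]
eef_rot: [0.974, 0.228, 0.0, 0.0]
wrist_force: [0.2, 0.2, -0.2]
grip_width: 1.001
grasp_force: 0.0
time: 35.7
tool_pos: [0.5317, -0.1703, 0.2155]
eef_rot: [0.974, 0.228, 0.001, 0.001]
wrist_force: [-0.2, -0.2, -0.0]
grip_width: 0.997
grasp_force: 0.0
[(array([218.33333333, 215.37037037]), np.int32(27)), (array([221.23076923, 205.5       ]), np.int32(26))] []
148 [ 79 105 113 112 111 109 112 113 109 112 111 110 109 112 111 114 115 112
 111  84  53  44  49  52  51  58]
149 [ 76 101 109 110 111 111 112 114 110 108 108 110 109 108 111 114 112 113
 111  76  50  51  50  52  51  53]
150 [ 97 112 112 110 111 110 111 111 109 110 112 113 109 112 111 110 111 112
 104  70  47  46  53  54  54  57]
151 [111 113 112 112 114 111 111 111 111 111 113 113 113 111 109 112 111 111
 106  80  55  40  47  50  51  54]
152 [113 116 111 113 113 114 113 110 107 105 110 109 112 114 112 113 115 113
 108  89  63  48  49  47  50  51]
153 [112 110 114 111 116 112 110 105  98  97  97  97  95 106 111 112 113 111
 100  82  75  81  71  55  47  47]
154 [113 113 114 114 108  
[... 1271 characters left out ...]

 116 114 112 114 112 115 110 112]
166 [116 116 115 113  99  67  51  57  65  59  66  67  62  62  96 114 116 113
 112 113 115 115 113 116 112 111]
167 [117 115 102 109  99  74  46  38  41  39  40  42  54  69  96 110 115 113
 117 114 115 114 117 115 115 112]
168 [114 107  92 106 114  79  53  61  59  60  60  70  67  71 103 115 111 113
 117 115 116 113 114 114 113 110]
169 [110 102  86  91 111 102  74  49  47  50  49  52  51  81 107 106 108 111
 115 117 116 118 116 113 115 113]
170 [106 102  97  80  90 109 112 102  96  80  77  91 107 113 108  87 100 107
 110 114 116 115 115 115 115 117]
171 [101 105 108  94  76  80  90 103 111 113 109 108 109  96  86  90 106 112
 114  99 100 100  96  92 103 112]
```

The red rollers are back at exactly their starting pixels, so the pliers are seated. The ring is centred on the shaft within a pixel, with its ears at closed spacing. Handing in.

```bash
python3 -c "
from rig import robot
print(robot.close_job())"
```

```text
the job is handed in; nothing more can be done
None
```

I handed the job in at about 36 s of the 54 s allowed, with the retaining ring closed round the shaft at the groove, the pliers back in their stand and the gripper clear; the hand-in returned no verdict, so this rests on my own camera and force readings.

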